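# Set the cutting dies on the marked leather offcuts

## Task

Four leather offcuts lie ready on the press's cutting board, each traced in white pen with the outline of one cutting die. Set every die from the plywood board on the outline that has its own shape and size, flat on the leather with the cutting edge down, centred on the tracing and turned to match it. Lower each die onto the leather before letting go - a drop blunts the edge - and leave the hammer and the glue pot where they are.

Things in the scene. Friction and masses are not known exactly. Their poses are not given: they have to be found in the camera images.
- die_round: steel cutting die, an open frame lacquered red; outer faces seen from above: a circle 64 mm across; 32 mm tall, wall 4 mm, one cross brace inside near the top. Stands cutting edge down on a plywood board whose top is at z = 0.012 m. Origin: centre of its underside; z up, yaw does not matter. About 0.2 kg.
- die_pocket: steel cutting die, an open frame lacquered blue; outer faces seen from above: a rectangle with rounded corners, 94 long (x) and 62 mm wide (y); 32 mm tall, wall 4 mm, two cross braces inside near the top. Stands cutting edge down on a plywood board whose top is at z = 0.012 m. Origin: centre of its underside; x along its length, z up. About 0.29 kg.
- die_strap: steel cutting die, an open frame lacquered yellow; outer faces seen from above: a long strip with half-round ends, 112 long (x) and 36 mm wide (y); 32 mm tall, wall 4 mm, two cross braces inside near the top. Stands cutting edge down on a plywood board whose top is at z = 0.012 m. Origin: centre of its underside; x along its length, z up. About 0.26 kg.
- die_oval: steel cutting die, an open frame lacquered green; outer faces seen from above: an oval, 78 long (x) and 48 mm wide (y); 32 mm tall, wall 4 mm, one cross brace inside near the top. Stands cutting edge down on a plywood board whose top is at z = 0.012 m. Origin: centre of its underside; x along its length, z up. About 0.2 kg.
- hide_round: chestnut-brown leather offcut, irregular, about 115 x 110 mm, 3 mm thick, fixed on a grey cutting board; its top is at z = 0.015 m. A white pen line 3 mm wide traces a circle 64 mm across. Origin: centre of the tracing, on the leather's underside; z up, yaw does not matter.
- hide_pocket: navy, nearly black leather offcut, irregular, about 135 x 100 mm, 3 mm thick, fixed on a grey cutting board; its top is at z = 0.015 m. A white pen line 3 mm wide traces a rectangle with rounded corners, 94 long (x) and 62 mm wide (y). Origin: centre of the tracing, on the leather's underside; z up, x along the tracing's length.
- hide_strap: tan leather offcut, irregular, about 148 x 72 mm, 3 mm thick, fixed on a grey cutting board; its top is at z = 0.015 m. A white pen line 3 mm wide traces a long strip with half-round ends, 112 long (x) and 36 mm wide (y). Origin: centre of the tracing, on the leather's underside; z up, x along the tracing's length.
- hide_oval: burgundy leather offcut, irregular, about 124 x 96 mm, 3 mm thick, fixed on a grey cutting board; its top is at z = 0.015 m. A white pen line 3 mm wide traces an oval, 78 long (x) and 48 mm wide (y). Origin: centre of the tracing, on the leather's underside; z up, x along the tracing's length.
- glue_pot: bystander: yellow and white glue pot with a black cap, 72 mm across, 72 mm tall, standing beyond the boards (near a white box of rivets, 100 x 150 x 38 mm, not listed). Origin: centre of its underside.
- hammer: bystander: hammer, 270 mm long with its wooden handle, steel head about 90 mm across, 26 mm high, lying beyond the two boards. Origin: middle of its length, on the underside; x from handle to head.
There are look-alikes about, which are no part of the job. What is shaped like the die_pocket but yellow is not meant. Leave any yellow look-alike of the die_round alone.

How it is judged:
By the outcome, as a careful person would: the job done as asked, in the order asked, and still so for the second after the job is handed in, with the robot touching nothing.
It also fails if it takes over 112 s, if anything falls off the work surface, if the arm or the gripper's body presses on something with over 40 N, if the wrist force passes 120 N, or if a joint passes its speed limit or range.

## Robot

A 6-joint arm with a two-finger parallel gripper is mounted at the origin on the work surface. World frame = base frame: x ahead of the robot, y to its left, z up, the work surface at z = 0. Lengths are in mm, angles in rad, forces in N, time in s.
With the tool pointing down it reaches from about 350 to 875 mm from the base axis. Payload 4.2 kg.
Tool frame: the origin (TCP) lies on the centre line of the jaws, within the pads' length; the fingertips stand 14 mm ahead of it and the grasp point (between the pads) lies 5 mm behind it (bot.tips_ahead is the distance from the TCP to the fingertips, in mm); z points along the fingers, y is the line along which they close (so a half turn about z gives the same grasp; the last joint's range is limited). The gripper opens to 87 mm and grips with 3 to 60 N. Pads are 19 mm wide; open, the fingers measure 117 mm over their backs; the gripper's body (75 mm by 190 mm) begins 51 mm behind the grasp point.
Start: joints at [1.452, 0.385, 0.008, 0, -1.194, -0.259], TCP at [230.515, 580.915, 236.55] pointing down, gripper open.
Joint ranges: [-3.14, 3.14], [-1.21, 2.06], [-1.07, 1.41], [-3.16, 2.05], [-2.99, -0.16], [-3.1, 3.1]. Speed limits (rad/s): [2.79, 2.79, 3.14, 3.14, 3.14, 3.14].

## Interface

Orientations are given as a unit quaternion [w, x, y, z].
In Python, from station import status, viewer, bot gives the robot as it stands. The module is installed in compiled form; this text tells all that it offers.
- The arm moves only by the tool play_rows, never from a script. Its argument "steps" is a list of rows, each a list of 7 numbers: the shift along the tool's x, y, z in cm, then the turn, a rotation vector about the tool's x, y, z in rad, then the closure, from -1 (fully open) to 1 (shut). A call has 1 to 20 rows; each row shifts and turns the commanded pose from where the row before left it, along the tool's axes as they then stand; what a row does not reach is not made up. A row lasts 1/8 s, in which the tool goes at most 62.5 mm and 10.7 degrees, less where a joint would pass 70% of its speed; a pose out of reach is approached as far as the arm can. A call with a gripper value outside its range is refused whole. The fingers move at their own pace and stop on an object; the grip force is fixed at half the most. Time passes only in rows, so rows that do not move let the fingers close. It gives the time, the measured TCP pose, the force, the opening and the grip force at its end, in the units of the state.
- status.read_state(): the state, without advancing time (a new reading comes with each control period).
- viewer.snapshot(name): name is "side" or "top" or "wrist"; returns the picture (384x512x3 uint8, red, green, blue); there is no depth.
- viewer.camera_model(name): a dict with "fx", "fy", "cx", "cy" (pixels), "view" (4x4, takes a point from world to camera coordinates). Camera axes: x right, y down, z forward; pixel columns grow to the right and rows downward; lengths in mm; the calibration is good to about 2 mm. A picture is of the moment at which its call begins: read the wrist's pose just before it. camera_model takes no time and is no camera call; for the wrist camera it gives the pose at the moment of the call.
- bot.job_done(): hands the job in; it is judged then, once.
Trained networks look in the newest picture that a camera, given by its name, has taken for a name from the list of things; names that differ only in an ending like _2 or _b are one class to them, and where a whole thing is asked for, a point or a joint stands for the part that bears it (a point fixed in the world has none). Each returns a list of dicts, best first, with "conf" (0 to 1); they miss things now and then, are a little off and sometimes report something else, mostly with a low value. They report only what shows in the picture. A call takes as long as a camera call. They do not tell look-alikes from the thing itself.
- viewer.find_in(camera, thing): "point" ([x, y, z] in mm, in the coordinates of the camera as it stood for that picture, good to about 4 mm: the middle of the surface that is visible of it).
- viewer.cut_out(camera, thing): "mask" (384x512 bool, what is visible of it).
- viewer.place_of(camera, thing): "point" ([x, y, z] in mm, in the coordinates of the camera as it stood for that picture, good to about 4 mm: a listed point, or the origin of a listed thing).
The state is a dict: "time_s": time; "q": joint angles; "qd": joint speeds; "effort": joint torques, N m; "ee_pos": TCP position; "tool_rot": TCP orientation; "force": force on the tool from outside, world axes, zero at the start; "torque": the same for the moment, N m; "gripper_width": finger opening in mm; "grip_force": force on a finger pad.
Only numpy, scipy, OpenCV 4.12 (cv2) and the standard library are available. Lean on these libraries where they do the work, as an engineer would, in place of code of your own. Each camera call takes 0.05 s, during which the arm holds its last target. There are 200 camera calls.

## Working session

There is one attempt and no reset: what is moved stays moved. The work goes in short steps, Python scripts to look and compute and a tool call to move; the robot and the scene stay as the last step left them, time stands still between calls to the robot, and variables do not carry over. Pictures are saved under pics/ and viewed, at most 14 in all, crops included, and the job is handed in when it is done.

Besides the shell and the picture viewer there is one more tool, called after "Call:" as name([rows], argument=value, ...), one row to a line, values as JSON. play_rows: Moves the arm, as the interface text tells. Its arguments: {"type":"object","properties":{"steps":{"type":"array"}},"required":["steps"]}

```bash
mkdir -p pics; ls; python3 - <<'E'
from station import status, viewer, bot
import cv2, numpy as np
s=status.read_state(); print(s)
for n in ("top","side"):
    im=viewer.snapshot(n); cv2.imwrite(f"pics/{n}0.png",cv2.resize(im[:,:,::-1],(800,600),interpolation=cv2.INTER_CUBIC))
    m=viewer.camera_model(n); print(n,{k:np.round(v,3).tolist() for k,v in m.items()})
E
```

```text
pics
{'time_s': 0.0, 'q': array([ 1.45159278e+00,  3.85571705e-01,  6.67111890e-03, -5.01546251e-04,
       -1.19402604e+00, -2.58570154e-01]), 'qd': array([-0.00100058, -0.00033605, -0.00046448,  0.00047879,  0.00092976,
        0.00043449]), 'effort': array([ 8.67250801e-04, -3.90669358e+01,  1.87409180e+01,  4.21982422e+00,
        1.10166435e-02, -1.93548854e-04]), 'ee_pos': array([230.32135019, 580.41113069, 235.46778545]), 'tool_rot': array([ 1.07879377e-03,  9.82195896e-01, -1.87856414e-01, -1.58356148e-04]), 'force': array([-0.11006524, -0.69603247, -0.86858984]), 'torque': array([ 0.01650188, -0.00918624, -0.01255913]), 'grip_force': 0.0, 'gripper_width': 87.2500432444615}
top {'fx': 455.737, 'fy': 455.737, 'cx': 251.014, 'cy': 186.311, 'view': [[0.009, -1.0, 0.018, -132.744], [-0.991, -0.011, -0.134, 528.653], [0.134, -0.017, -0.991, 1216.676], [0.0, 0.0, 0.0, 1.0]]}
side {'fx': 397.125, 'fy': 397.125, 'cx': 254.76, 'cy': 195.622, 'view': [[-0.927, -0.376, 0.002, 450.868], [-0.264, 0.647, -0.715, 237.029], [0.268, -0.663, -0.699, 978.746], [0.0, 0.0, 0.0, 1.0]]}
```

View pics/top0.png

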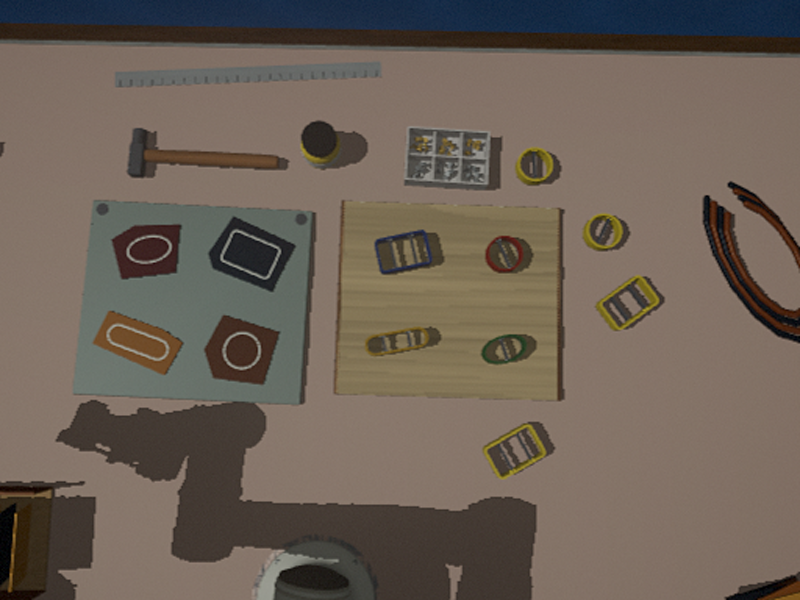

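View pics/side0.png

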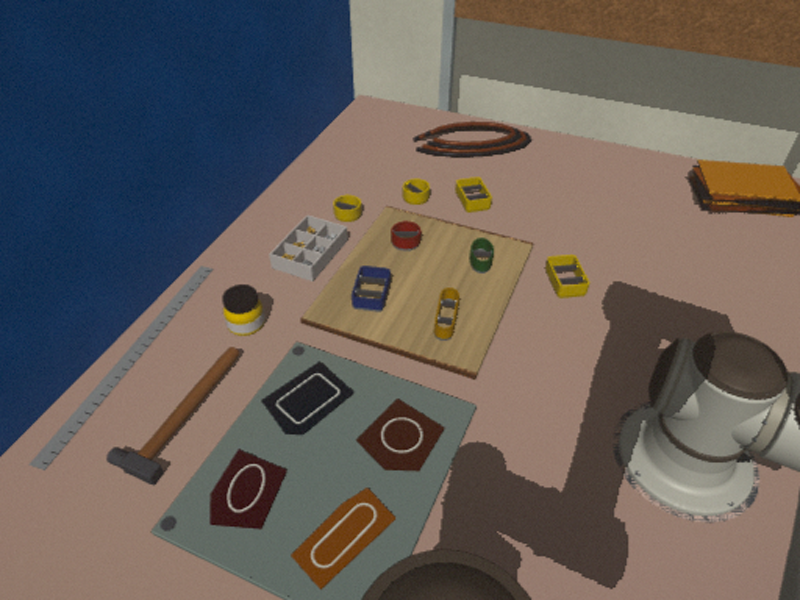

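The top view shows the hides on the grey board at left (burgundy oval ~(149,249), navy pocket ~(250,254), tan strap ~(138,342), brown round ~(241,350)). The dies are on the plywood (blue ~(404,252), red ~(505,254), yellow strap ~(398,341), green ~(503,348)), and the yellow look-alikes lie off the board. The side view agrees.

```bash
cat > h.py <<'E'
from station import status, viewer, bot
import cv2, numpy as np
from scipy.optimize import least_squares
from scipy.spatial.transform import Rotation as R
DIM={'round':(64,64),'pocket':(94,62),'strap':(112,36),'oval':(78,48)}
def outline(k,g=0):
    a,b=np.array(DIM[k])/2+g; t=np.linspace(0,2*np.pi,240,endpoint=False); c,s=np.cos(t),np.sin(t)
    if k in('round','oval'): return np.c_[a*c,b*s]
    r=b if k=='strap' else 10+g
    return np.c_[r*c+np.sign(c)*(a-r),r*s+np.sign(s)*(b-r)]
def proj(m,P):
    p=np.c_[P,np.ones(len(P))]@np.array(m['view']).T
    return np.c_[m['fx']*p[:,0]/p[:,2]+m['cx'],m['fy']*p[:,1]/p[:,2]+m['cy']]
def ray(m,uv,z):
    V=np.array(m['view']); d=V[:3,:3].T@[(uv[0]-m['cx'])/m['fx'],(uv[1]-m['cy'])/m['fy'],1]
    o=-V[:3,:3].T@V[:3,3]; return o+d*(z-o[2])/d[2]
def mom(h):
    M=cv2.moments(h.astype(np.float32).reshape(-1,1,2)); A=M['m00']
    return np.array([M['m10']/A,M['m01']/A,np.sqrt(A),*[(M[k]/A)/8 for k in('mu20','mu11','mu02')]])
def fit(m,h,k,zs,g=0,x0=None):
    """pose (x,y,yaw) whose hull has the moments of hull h (pixels)"""
    o=outline(k,g); h=cv2.convexHull(h.astype(np.float32)); t=mom(h); c=ray(m,t[:2],np.mean(zs))[:2]
    def model(p):
        q=o@np.array([[np.cos(p[2]),np.sin(p[2])],[-np.sin(p[2]),np.cos(p[2])]])+p[:2]
        return cv2.convexHull(np.vstack([proj(m,np.c_[q,np.full(len(q),z)]) for z in zs]).astype(np.float32))
    def f(p):
        d=mom(model(p))-t; return np.delete(d,2)
    best=min((least_squares(f,[*c,y],diff_step=1e-4,x_scale=[1,1,.01]) for y in(0.1,.9,1.7,2.4)),key=lambda r:r.cost)
    p=best.x; p[2]=(p[2]+np.pi/2)%np.pi-np.pi/2
    return p,best.cost,t[2]/mom(model(p))[2]
def blob(mask,near):
    n,l,s,c=cv2.connectedComponentsWithStats(mask.astype(np.uint8),connectivity=8)
    ok=[i for i in range(1,n) if s[i,4]>40]
    i=min(ok,key=lambda i:np.hypot(*(c[i]-near))); y,x=np.nonzero(l==i)
    # pixel corners so hull area is unbiased
    return np.vstack([np.c_[x+dx,y+dy] for dx in(-.5,.5) for dy in(-.5,.5)])
def diemask(im,k):
    H=cv2.cvtColor(im,cv2.COLOR_RGB2HSV).astype(int); h,s,v=H[...,0],H[...,1],H[...,2]
    rng={'round':(h<8)|(h>172),'pocket':(h>105)&(h<130),'strap':(h>16)&(h<32),'oval':(h>45)&(h<95)}[k]
    return rng&(s>(150 if k in('strap','round') else 90))&(v>35)
def white(im):
    H=cv2.cvtColor(im,cv2.COLOR_RGB2HSV).astype(int); return (H[...,1]<60)&(H[...,2]>145)
def tool():
    s=status.read_state(); q=s['tool_rot']; return s['ee_pos'],R.from_quat([q[1],q[2],q[3],q[0]])
def toyaw(y,half=True):
    """move from measured pose to tool yaw y (direction of tool x in world), tool down"""
    p,r=tool(); T=R.from_matrix(np.c_[[np.cos(y),np.sin(y),0],[np.sin(y),-np.cos(y),0],[0,0,-1]])
    return (r.inv()*T).as_rotvec()
def delta(P):
    p,r=tool(); return r.inv().apply(np.array(P)-p)/10
E
python3 - <<'E'
from h import *
im=viewer.snapshot('top'); m=viewer.camera_model('top'); f=.64
px={'oval':((149,249),(503,348)),'pocket':((250,254),(404,252)),'strap':((138,342),(398,341)),'round':((241,350),(505,254))}
for k,(a,b) in px.items():
    for nm,mask,n,zs,g in (('hide',white(im),a,[15],1.5),('die',diemask(im,k),b,[12,44],0)):
        try:
            hp=blob(mask,np.array(n)*f); print(nm,k,hp.mean(0).round(),[np.round(v,3) for v in fit(m,hp,k,zs,g)])
        except Exception as e: print(nm,k,e)
p,r=tool(); print(p,r.as_matrix().round(3))
V=np.array(viewer.camera_model('wrist')['view']); w=viewer.camera_model('wrist'); print(w['fx'],w['cx'],w['cy'])
C=-V[:3,:3].T@V[:3,3]; print('cam in tool',r.inv().apply(C-p),(V[:3,:3]@r.as_matrix()).round(3))
E
```

```text
hide oval [172. 372.] [array([37.645, 73.025, -0.491]), np.float64(1.734), np.float64(0.769)]
die oval [323. 222.] [array([ 431.654, -324.423,   -1.244]), np.float64(0.085), np.float64(0.984)]
hide pocket [172. 372.] [array([38.071, 72.884, -0.61 ]), np.float64(40.355), np.float64(0.557)]
die pocket [264. 163.] [array([ 599.297, -154.676,   -1.026]), np.float64(3.053), np.float64(0.832)]
hide strap [172. 372.] [array([38.181, 72.75 , -0.673]), np.float64(53.997), np.float64(0.679)]
die strap [254. 218.] [array([ 443.388, -134.766,   -1.372]), np.float64(0.009), np.float64(1.017)]
hide round [172. 372.] [array([37.59 , 73.077, -0.534]), np.float64(6.009), np.float64(0.738)]
die round [323. 162.] [array([ 6.01477e+02, -3.26444e+02,  6.30000e-02]), np.float64(0.066), np.float64(0.983)]
[230.37509276 580.51513872 235.72550747] [[ 0.929 -0.369 -0.   ]
 [-0.369 -0.929 -0.002]
 [ 0.     0.002 -1.   ]]
274.0247228046983 257.7970892829287 187.48295534266603
cam in tool [  76.46345278    0.73601221 -148.20758883] [[-0.     1.    -0.001]
 [-0.96  -0.    -0.282]
 [-0.282  0.     0.96 ]]
```

Call:
play_rows([
  [4.22,2.79,0.7,0,0,0,-1],
  [4.22,2.79,0.7,0,0,0,-1],
  [4.22,2.79,0.7,0,0,0,-1],
  [4.22,2.79,0.7,0,0,0,-1],
  [4.22,2.79,0.7,0,0,0,-1],
  [4.22,2.79,0.7,0,0,0,-1],
  [4.22,2.79,0.7,0,0,0,-1],
  [4.22,2.79,0.7,0,0,0,-1],
  [4.22,2.79,0.7,0,0,0,-1],
  [4.22,2.79,0.7,0,0,0,-1],
  [0,0,0,0,0,0.17,-1],
  [0,0,0,0,0,0.17,-1],
  [0,0,0,0,0,0.17,-1],
  [0,0,0,0,0,0.17,-1],
  [0,0,0,0,0,0.17,-1],
  [0,0,0,0,0,0.17,-1],
  [0,0,0,0,0,0.17,-1],
  [0,0,0,0,0,0,-1],
  [0,0,0,0,0,0,-1],
])

```text
time_s: 2.52
ee_pos: [519.8, 165.9, 166.4]
tool_rot: [0.0, 0.709, -0.705, -0.0]
force: [0.7, 0.3, -0.7]
gripper_width: 87.3
grip_force: 0.0
```

```bash
python3 - <<'E'
from h import *
print(tool()[0],tool()[1].as_matrix().round(3).tolist(), status.read_state()['q'].round(3))
m=viewer.camera_model('wrist'); im=viewer.snapshot('wrist'); np.savez('hide.npz',im=im,**m)
cv2.imwrite('pics/w_hide.png',cv2.resize(im[:,:,::-1],(800,600)))
E
```

```text
[519.76077792 165.89624167 166.43146832] [[0.005, -1.0, -0.0], [-1.0, -0.005, -0.0], [0.0, 0.0, -1.0]] [ 0.606  0.314 -0.289 -0.    -0.968 -0.601]
```

View pics/w_hide.png

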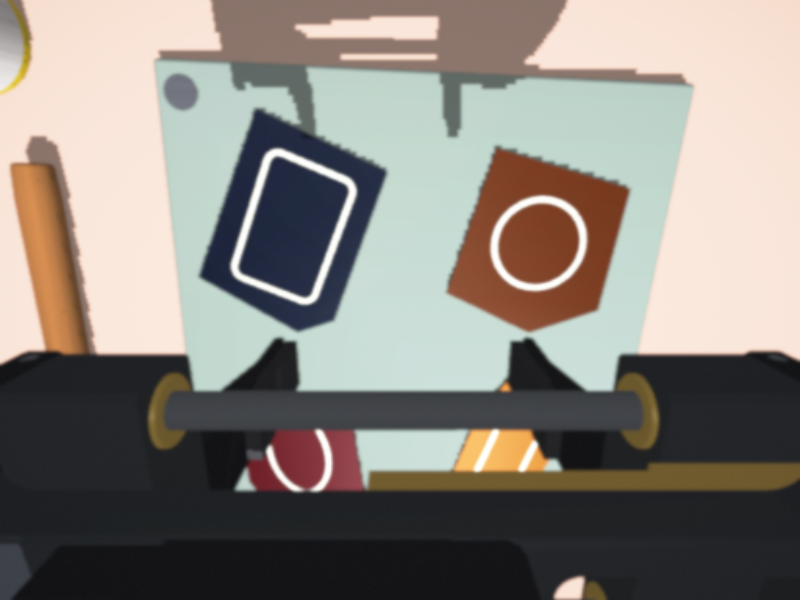

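The wrist view shows the pocket tracing centred ~(293,226) and the round one ~(539,243). The gripper covers the oval and strap.

Call:
play_rows([
  [-5.5,0,0,0,0,0,-1],
  [-5.5,0,0,0,0,0,-1],
  [-5.5,0,0,0,0,0,-1],
  [0,0,0,0,0,0,-1],
  [0,0,0,0,0,0,-1],
  [0,0,0,0,0,0,-1],
])

```text
time_s: 3.32
ee_pos: [519.3, 329.6, 166.6]
tool_rot: [0.0, 0.708, -0.706, -0.0]
force: [-0.4, -0.7, 0.6]
gripper_width: 87.2
grip_force: 0.0
```

```bash
python3 - <<'E'
from h import *
print(status.read_state()['qd'].round(3))
m2=viewer.camera_model('wrist'); im2=viewer.snapshot('wrist'); np.savez('hide2.npz',im=im2,**m2)
z=np.load('hide.npz'); m1={k:z[k] for k in m2}; im1=z['im']
guess={'pocket':(590,100),'round':(430,115),'oval':(600,265),'strap':(445,285)}
for k,g in guess.items():
    for n,m,im in((1,m1,im1),(2,m2,im2)):
        if n!=(1 if k in('pocket','round') else 2): continue
        H=cv2.cvtColor(im,cv2.COLOR_RGB2HSV); w=(H[...,1]<70)&(H[...,2]>140)
        uv=proj(m,np.array([[*g,15]]))[0]
        nn,l,s,c=cv2.connectedComponentsWithStats(w.astype(np.uint8),connectivity=8)
        # ring: component whose bbox centre nearest guess, and of plausible size
        i=min([i for i in range(1,nn) if 100<s[i,4]<4000],key=lambda i:np.hypot(s[i,0]+s[i,2]/2-uv[0],s[i,1]+s[i,3]/2-uv[1]))
        y,x=np.nonzero(l==i); hp=np.vstack([np.c_[x+a,y+b] for a in(-.5,.5) for b in(-.5,.5)])
        print(k,uv.round(),s[i],[np.round(v,3) for v in fit(m,hp,k,[15],1.5)], 'g0',np.round(fit(m,hp,k,[15],0)[2],3))
cv2.imwrite('pics/w_hide2.png',im2[:,:,::-1])
E
```

```text
[-0.002 -0.003  0.002  0.001  0.    -0.001]
pocket [191. 118.] [ 147   95   81  100 1439] [array([596.498, 128.999,   1.191]), np.float64(10.466), np.float64(1.031)] g0 1.068
round [340. 134.] [314 125  62  61 956] [array([423.378, 139.053,  -0.554]), np.float64(3.585), np.float64(1.032)] g0 1.08
oval [181. 120.] [156 127  50  72 943] [array([603.479, 311.812,  -1.373]), np.float64(4.034), np.float64(1.039)] g0 1.09
strap [325. 139.] [300 123  63  97 970] [array([436.694, 322.643,   1.227]), np.float64(0.867), np.float64(1.024)] g0 1.075
```

View pics/w_hide2.png

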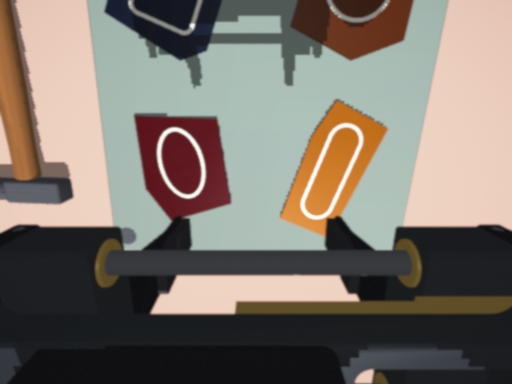

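The oval tracing is at ~(181,162) and the strap at ~(332,171), both fully visible. I'll free the outline size in the fit and cross-check with the top camera.

```bash
python3 - <<'E'
s=open('h.py').read()
a=s.index('    o=outline(k,g); h='); b=s.index('def blob')
s=s[:a]+'''    h=cv2.convexHull(h.astype(np.float32)); t=mom(h); c=ray(m,t[:2],np.mean(zs))[:2]
    def model(p):
        q=outline(k,p[3])@np.array([[np.cos(p[2]),np.sin(p[2])],[-np.sin(p[2]),np.cos(p[2])]])+p[:2]
        return cv2.convexHull(np.vstack([proj(m,np.c_[q,np.full(len(q),z)]) for z in zs]).astype(np.float32))
    best=min((least_squares(lambda p:mom(model(p))-t,[*c,y,g],diff_step=1e-4,x_scale=[1,1,.01,1]) for y in(0.1,.9,1.7,2.4)),key=lambda r:r.cost)
    p=best.x; p[2]=(p[2]+np.pi/2)%np.pi-np.pi/2
    return p,best.cost
def ring(m,im,k,g,w,zs=[15],lo=100,hi=4000):
    """fit to the component whose box centre lies nearest the world guess g"""
    uv=proj(m,np.array([[*g,zs[0]]]))[0]
    nn,l,s,c=cv2.connectedComponentsWithStats(w.astype(np.uint8),connectivity=8)
    i=min([i for i in range(1,nn) if lo<s[i,4]<hi],key=lambda i:np.hypot(s[i,0]+s[i,2]/2-uv[0],s[i,1]+s[i,3]/2-uv[1]))
    y,x=np.nonzero(l==i); hp=np.vstack([np.c_[x+a,y+b] for a in(-.5,.5) for b in(-.5,.5)])
    return s[i],fit(m,hp,k,zs,1)
'''+s[b:]
open('h.py','w').write(s)
E
python3 - <<'E'
from h import *
top=viewer.snapshot('top'); mt=viewer.camera_model('top'); cv2.imwrite('top.png',top[:,:,::-1])
L=lambda f:(lambda z:({k:z[k] for k in mt},z['im']))(np.load(f))
G={'pocket':(596,129),'round':(423,139),'oval':(603,312),'strap':(437,323)}
for k,g in G.items():
    m,im=L('hide.npz' if k in('pocket','round') else 'hide2.npz')
    H=cv2.cvtColor(im,cv2.COLOR_RGB2HSV); s,r=ring(m,im,k,g,(H[...,1]<70)&(H[...,2]>140)); print(k,'wrist',s,np.round(r[0],3),round(r[1],2))
    H=cv2.cvtColor(top,cv2.COLOR_RGB2HSV)
    try: s,r=ring(mt,top,k,g,(H[...,1]<75)&(H[...,2]>120),lo=20,hi=400); print(k,'top',s,np.round(r[0],3),round(r[1],2))
    except Exception as e: print(e)
E
```

```text
pocket wrist [ 147   95   81  100 1439] [596.712 130.432   1.18    2.816] 0.0
pocket top [ 81 151  29  18  94] [604.591 310.453  -1.37   -9.366] 0.28
round wrist [314 125  62  61 956] [423.358 139.487  -0.484   2.587] 0.05
round top [204 197  12  21 134] [471.488 -16.343   0.494 -11.703] 1.49
oval wrist [156 127  50  72 943] [603.487 312.411  -1.383   2.701] 0.02
oval top [ 81 151  29  18  94] [604.594 310.466  -1.397   2.127] 0.01
strap wrist [300 123  63  97 970] [436.745 323.209   1.227   2.016] 0.23
strap top [ 69 207  39  24 151] [437.98  320.342   1.207   1.958] 0.35
```

Call:
play_rows([
  [5.9,0,0,0,0,0,-1],
  [5.9,0,0,0,0,0,-1],
  [5.9,0,0,0,0,0,-1],
  [5.9,0,0,0,0,0,-1],
  [5.9,0,0,0,0,0,-1],
  [5.9,0,0,0,0,0,-1],
  [5.9,0,0,0,0,0,-1],
  [0,0,0,0,0,0,-1],
  [0,0,0,0,0,0,-1],
  [0,0,0,0,0,0,-1],
])

```text
time_s: 4.68
ee_pos: [520.6, -81.3, 166.7]
tool_rot: [-0.0, 0.709, -0.706, 0.0]
force: [0.3, 0.3, -0.4]
gripper_width: 86.8
grip_force: 0.0
```

```bash
python3 - <<'E'
from h import *
m2=viewer.camera_model('wrist'); im2=viewer.snapshot('wrist'); np.savez('die1.npz',im=im2,**m2)
E
```

Call:
play_rows([
  [6,0,0,0,0,0,-1],
  [6,0,0,0,0,0,-1],
  [6,0,0,0,0,0,-1],
  [0,0,0,0,0,0,-1],
  [0,0,0,0,0,0,-1],
  [0,0,0,0,0,0,-1],
])

```text
time_s: 5.48
ee_pos: [521.5, -260.4, 166.7]
tool_rot: [-0.0, 0.709, -0.705, -0.0]
force: [-0.5, -0.5, 0.4]
gripper_width: 87.0
grip_force: 0.0
```

```bash
python3 - <<'E'
from h import *
m2=viewer.camera_model('wrist'); im2=viewer.snapshot('wrist'); np.savez('die2.npz',im=im2,**m2)
a=np.load('die1.npz')['im']
cv2.imwrite('pics/dies.png',np.vstack([a[:230],im2[:230]])[:,:,::-1])
E
```

```text
(no output)
```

View pics/dies.png

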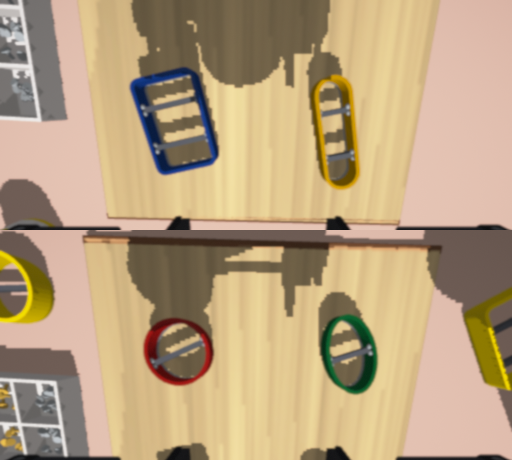

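The dies show as blue ~(174,120) and yellow strap ~(335,132) in the first strip, red ~(178,121) and green ~(349,124) in the second. The top and wrist cameras disagree by about 2 mm, so I'll view the same dies with the wrist turned 180° to find the hand-camera bias.

Call:
play_rows([
  [-5,0,0,0,0,0.18,-1],
  [0,0,0,0,0,0.18,-1],
  [0,0,0,0,0,0.18,-1],
  [0,0,0,0,0,0.18,-1],
  [0,0,0,0,0,0.18,-1],
  [0,0,0,0,0,0.18,-1],
  [0,0,0,0,0,0.18,-1],
  [0,0,0,0,0,0.18,-1],
  [0,0,0,0,0,0.18,-1],
  [0,0,0,0,0,0.18,-1],
  [0,0,0,0,0,0.18,-1],
  [0,0,0,0,0,0.18,-1],
  [0,0,0,0,0,0.18,-1],
  [0,0,0,0,0,0.18,-1],
  [0,0,0,0,0,0.18,-1],
  [0,0,0,0,0,0.18,-1],
  [0,0,0,0,0,0.18,-1],
  [0,0,0,0,0,0.08,-1],
  [0,0,0,0,0,0,-1],
  [0,0,0,0,0,0,-1],
])

```text
time_s: 8.02
ee_pos: [521.1, -211.4, 166.7]
tool_rot: [0.0, 0.705, 0.71, 0.0]
force: [-0.5, 0.4, 0.3]
gripper_width: 87.1
grip_force: 0.0
```

```bash
python3 - <<'E'
from h import *
print(status.read_state()['q'].round(2),tool()[0])
m=viewer.camera_model('wrist'); im3=viewer.snapshot('wrist'); np.savez('die3.npz',im=im3,**m)
L=lambda f:(lambda z:({k:z[k] for k in m},z['im']))(np.load(f))
top=cv2.imread('top.png')[:,:,::-1]
G={'pocket':(599,-155),'strap':(443,-135),'round':(601,-326),'oval':(432,-324)}
for k,g in G.items():
    for n,(mm,im) in {'die1':L('die1.npz'),'die2':L('die2.npz'),'die3':(m,im3),'top':(viewer.camera_model('top'),top)}.items():
        try:
            s,r=ring(mm,im,k,g,diemask(im,k),[12,44],60); print(k,n,s,np.round(r[0],3),round(r[1],2))
        except Exception as e: print(k,n,e)
cv2.imwrite('pics/die3.png',im3[:,:,::-1])
E
```

```text
[-0.1   0.34 -0.25 -0.   -0.98 -3.04] [ 521.08155855 -211.40912205  166.6835972 ]
pocket die1 [ 131   68   86  106 2256] [ 6.01173e+02 -1.43991e+02 -1.36500e+00 -5.71000e-01] 1.86
pocket die2 [190 234  21  17 240] [ 585.844 -187.848    0.843  -31.275] 879.46
pocket die3 [ 302   61   76  109 2285] [ 6.00785e+02 -1.43505e+02 -1.37000e+00 -3.53000e-01] 3.81
pocket top [243 147  33  28  77] [ 599.197 -154.706   -1.019   -5.871] 1.05
strap die1 [ 310   74   50  116 2188] [ 4.41205e+02 -1.33378e+02 -1.37900e+00  1.27000e-01] 1.2
strap die2 [303 240  24  10 187] [ 454.776 -183.845   -0.703  -18.   ] 532.1
strap die3 [ 145   40   64  123 2468] [ 4.41121e+02 -1.32871e+02 -1.38000e+00  2.96000e-01] 1.56
strap top [234 209  40  19 153] [ 4.43270e+02 -1.34829e+02 -1.37300e+00  3.94000e-01] 0.05
round die1 min() iterable argument is empty
round die2 [ 144   88   69   67 1347] [ 599.654 -323.775    1.137   -0.61 ] 1.08
round die3 [309 245  18   5  63] [ 5.91408e+02 -2.90393e+02 -4.71000e-01 -2.98480e+01] 6.07
round top [311 151  24  23 140] [ 601.495 -326.325    1.157   -0.705] 0.04
oval die1 min() iterable argument is empty
oval die2 [ 321   84   56   80 1556] [ 429.425 -321.838   -1.299   -0.666] 1.87
oval die3 [168 276  37  29 534] [ 4.34063e+02 -3.49310e+02  6.20000e-02 -1.84130e+01] 1.85
oval top [309 214  28  19 110] [ 431.411 -324.597   -1.251   -0.44 ] 0.05
```

View pics/die3.png

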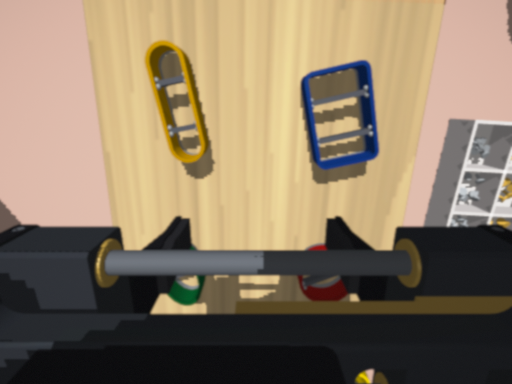

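The two opposite wrist views agree within 0.5 mm, so I trust the wrist measurements; the top camera carries the bias. Starting with the strap die.

Call:
play_rows([
  [2.61,-2.67,2.2,0,0,0,-1],
  [2.61,-2.67,2.2,0,0,0,-1],
  [2.61,-2.67,2.2,0,0,0,-1],
  [0,0,0,0,0,-0.185,-1],
  [0,0,0,0,0,-0.185,-1],
  [0,0,0,0,0,-0.185,-1],
  [0,0,0,0,0,-0.185,-1],
  [0,0,0,0,0,-0.185,-1],
  [0,0,0,0,0,-0.185,-1],
  [0,0,0,0,0,-0.185,-1],
  [0,0,0,0,0,-0.185,-1],
  [0,0,0,0,0,-0.185,-1],
  [0,0,0,0,0,-0.185,-1],
  [0,0,0,0,0,-0.185,-1],
  [0,0,0,0,0,-0.185,-1],
  [0,0,0,0,0,-0.185,-1],
  [0,0,0,0,0,-0.185,-1],
  [0,0,0,0,0,-0.185,-1],
  [0,0,0,0,0,-0.185,-1],
  [0,0,0,0,0,-0.185,-1],
])

```text
time_s: 10.58
ee_pos: [440.2, -147.9, 100.3]
tool_rot: [-0.011, 0.719, -0.695, -0.01]
force: [0.7, -0.7, -0.6]
gripper_width: 86.9
grip_force: 0.0
```

Call:
play_rows([
  [0,0,0,0,0,-0.185,-1],
  [0,0,0,0,0,0,-1],
  [0,0,0,0,0,0,-1],
])

```text
time_s: 10.95
ee_pos: [440.1, -147.9, 100.2]
tool_rot: [-0.011, 0.777, -0.63, -0.009]
force: [-0.4, 0.7, 0.1]
gripper_width: 86.8
grip_force: 0.0
```

```bash
cat >> h.py <<'E'
def plan(x,y,z,yaw):
    t=status.read_state(); p,r=tool(); w=toyaw(yaw)
    # shift in present tool axes, shift in axes after turn, turn
    T=r*R.from_rotvec(w)
    print('t',round(t['time_s'],2),'F',t['force'].round(1),'at',p.round(1),'shift now',delta([x,y,z]).round(3),'shift after turn',(T.inv().apply(np.array([x,y,z])-p)/10).round(3),'turn',w.round(3))
E
python3 -c "
from h import *
plan(441.15,-133.1,30,-1.38)"
```

```text
t 10.95 F [-0.4  0.7  0.1] at [ 440.1 -147.9  100.2] shift now [-1.232 -0.365  7.059] shift after turn [-1.436 -0.388  7.019] turn [-0.007  0.028  0.018]
```

Call:
play_rows([
  [-1.23,-0.37,0.05,-0.007,0.028,0.018,-1],
  [0,0,3,0,0,0,-1],
  [0,0,0,0,0,0,-1],
  [0,0,0,0,0,0,-1],
])

```text
time_s: 11.45
ee_pos: [441.6, -135.3, 70.6]
tool_rot: [0.0, 0.772, -0.636, 0.0]
force: [0.5, -0.2, 0.8]
gripper_width: 87.3
grip_force: 0.0
```

```bash
python3 -c "
from h import *
plan(441.15,-133.1,30,-1.38)"
```

```text
t 11.45 F [ 0.5 -0.2  0.8] at [ 441.6 -135.3   70.6] shift now [-2.280e-01  4.000e-03  4.057e+00] shift after turn [-2.260e-01  3.000e-03  4.057e+00] turn [-0.    -0.     0.001]
```

Call:
play_rows([
  [-0.23,0,2,0,0,0,-1],
  [0,0,2,0,0,0,-1],
  [0,0,0,0,0,0,-1],
  [0,0,0,0,0,0,1],
  [0,0,0,0,0,0,1],
  [0,0,0,0,0,0,1],
  [0,0,0,0,0,0,1],
  [0,0,0,0,0,0,1],
])

```text
time_s: 12.45
ee_pos: [440.7, -132.9, 30.1]
tool_rot: [0.0, 0.772, -0.636, -0.0]
force: [-0.6, -0.1, -1.0]
gripper_width: 44.7
grip_force: 0.0
```

Call:
play_rows([
  [0,0,0,0,0,0,1],
  [0,0,0,0,0,0,1],
  [0,0,-3,0,0,0,1],
  [0,0,-4,0,0,0,1],
  [0,0,0,0,0,0,1],
])

```text
time_s: 13.08
ee_pos: [442.3, -132.9, 102.2]
tool_rot: [-0.002, 0.772, -0.636, 0.002]
force: [0.7, -0.2, -3.6]
gripper_width: 35.8
grip_force: 30.0
```

```bash
python3 - <<'E'
from h import *
plan(436.75,323.2,100,-1.915)
im=viewer.snapshot('wrist'); cv2.imwrite('pics/held1.png',im[:,:,::-1])
E
```

```text
t 13.07 F [ 0.7 -0.2 -3.6] at [ 442.3 -132.9  102.2] shift now [-44.865  -8.204   0.217] shift after turn [-42.744  15.908   0.219] turn [-0.005  0.     0.537]
```

View pics/held1.png

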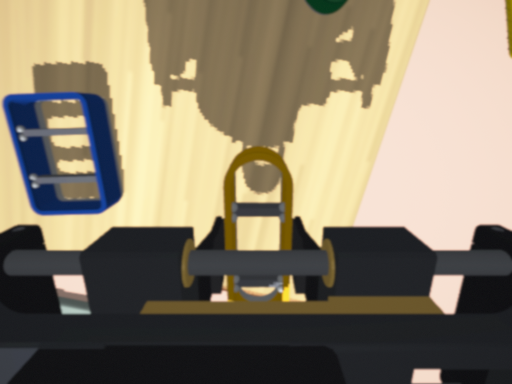

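The strap die is held square in the jaws at ~(258,220), the width reads 35.8 mm and it hangs free. Moving to its hide.

Call:
play_rows([
  [-5.6,-1.02,0,0,0,0,1],
  [-5.6,-1.02,0,0,0,0,1],
  [-5.6,-1.02,0,0,0,0,1],
  [-5.6,-1.02,0,0,0,0,1],
  [-5.6,-1.02,0,0,0,0,1],
  [-5.6,-1.02,0,0,0,0,1],
  [-5.6,-1.02,0,0,0,0,1],
  [-5.6,-1.02,0,0,0,0,1],
  [0,0,1,-0.005,0,0.179,1],
  [0,0,1,0,0,0.179,1],
  [0,0,1,0,0,0.179,1],
  [0,0,0,0,0,0,1],
  [0,0,0,0,0,0,1],
])

```text
time_s: 14.75
ee_pos: [434.5, 322.0, 69.2]
tool_rot: [-0.003, -0.577, 0.817, 0.001]
force: [-0.1, 0.1, -2.4]
gripper_width: 35.7
grip_force: 30.0
```

```bash
python3 - <<'E'
from h import *
plan(436.75,323.2,33,-1.915)
im=viewer.snapshot('wrist'); m=viewer.camera_model('wrist'); p,r=tool()
# held die expected (top rim at z+14, bottom at z-18) and the target tracing, drawn over the picture
for c,z,col in (((p[0],p[1],-1.915),p[2]+14,(0,255,0)),((436.75,323.2,-1.915),15,(0,0,255))):
    o=outline('strap')@np.array([[np.cos(c[2]),np.sin(c[2])],[-np.sin(c[2]),np.cos(c[2])]])+c[:2]
    cv2.polylines(im,[proj(m,np.c_[o,np.full(len(o),z)]).round().astype(int)],True,col[::-1],1)
cv2.imwrite('pics/held2.png',im[:,:,::-1])
E
```

```text
t 14.75 F [-0.1  0.1 -2.4] at [434.5 322.   69.2] shift now [-0.206 -0.187  3.616] shift after turn [-0.191 -0.167  3.617] turn [ 0.005 -0.004  0.002]
```

View pics/held2.png

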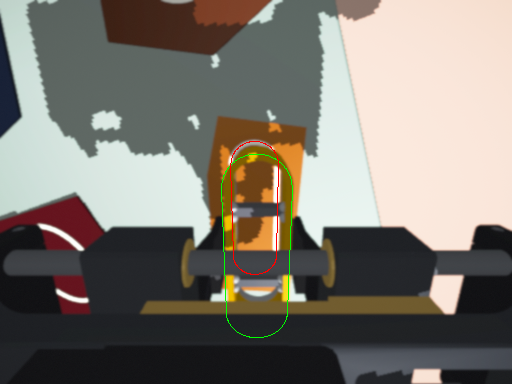

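The tracing overlay sits on the pen line (top end ~(255,142)) and the held die matches its predicted outline. Lowering.

Call:
play_rows([
  [-0.2,-0.18,1,0.005,-0.004,0.002,1],
  [0,0,1.3,0,0,0,1],
  [0,0,0.8,0,0,0,1],
  [0,0,0,0,0,0,1],
  [0,0,0,0,0,0,1],
])

```text
time_s: 15.42
ee_pos: [437.3, 323.9, 39.0]
tool_rot: [0.001, -0.575, 0.818, 0.0]
force: [-0.5, -0.1, -2.5]
gripper_width: 35.7
grip_force: 30.0
```

```bash
python3 -c "
from h import *
plan(436.75,323.2,33,-1.915)"
```

```text
t 15.43 F [-0.5 -0.1 -2.5] at [437.3 323.9  39. ] shift now [0.086 0.028 0.601] shift after turn [0.085 0.028 0.601] turn [-0.     0.002 -0.002]
```

Call:
play_rows([
  [0.08,0.03,0.35,0,0.002,-0.002,1],
  [0,0,0.15,0,0,0,1],
  [0,0,0.08,0,0,0,1],
  [0,0,0,0,0,0,1],
  [0,0,0,0,0,0,1],
])

```text
time_s: 16.05
ee_pos: [436.6, 323.1, 33.2]
tool_rot: [-0.0, -0.576, 0.818, -0.0]
force: [0.7, -0.5, -2.2]
gripper_width: 35.9
grip_force: 30.0
```

```bash
python3 -c "
from h import *
plan(436.75,323.2,33,-1.915)"
```

```text
t 16.05 F [ 0.7 -0.5 -2.2] at [436.6 323.1  33.2] shift now [-0.014 -0.01   0.016] shift after turn [-0.014 -0.01   0.016] turn [-0. -0. -0.]
```

Call:
play_rows([
  [0,0,0.04,0,0,0,1],
  [0,0,0,0,0,0,1],
  [0,0,0,0,0,0,1],
])

```text
time_s: 16.42
ee_pos: [436.6, 323.1, 33.1]
tool_rot: [-0.0, -0.576, 0.818, -0.0]
force: [-1.3, -0.5, 2.3]
gripper_width: 35.8
grip_force: 30.0
```

Call:
play_rows([
  [0,0,0.04,0,0,0,1],
  [0,0,0,0,0,0,1],
  [0,0,0,0,0,0,1],
])

```text
time_s: 16.8
ee_pos: [436.6, 323.1, 33.1]
tool_rot: [0.0, -0.576, 0.818, -0.0]
force: [-3.1, -0.3, 5.7]
gripper_width: 35.7
grip_force: 30.0
```

Call:
play_rows([
  [0,0,0,0,0,0,-1],
  [0,0,0,0,0,0,-1],
  [0,0,0,0,0,0,-1],
  [0,0,-3,0,0,0,-1],
  [0,0,-5,0,0,0,-1],
  [-4,0,-4,0,0,0,-1],
  [-4,0,0,0,0,0,-1],
  [0,0,0,0,0,0,-1],
  [0,0,0,0,0,0,-1],
])

```text
time_s: 17.92
ee_pos: [463.0, 397.6, 151.3]
tool_rot: [-0.001, -0.575, 0.818, -0.0]
force: [0.4, -0.6, -0.8]
gripper_width: 87.1
grip_force: 0.0
```

```bash
python3 - <<'E'
from h import *
m=viewer.camera_model('wrist'); im=viewer.snapshot('wrist')
cv2.imwrite('pics/pl1.png',im[:,:,::-1])
for lo in(100,150,190):
  H=cv2.cvtColor(im,cv2.COLOR_RGB2HSV).astype(int); w=(H[...,0]>18)&(H[...,0]<32)&(H[...,1]>lo)
  s,r=ring(m,im,'strap',(437,323),w,[15,47]); print(s,np.round(r[0],3),r[1])
plan(601,-143.75,100,-1.367)
E
```

```text
[ 236   35   43  133 2023] [4.35889e+02 3.22898e+02 1.22700e+00 4.25000e-01] 0.20497090814615404
[ 236   35   43  133 1962] [4.35889e+02 3.22898e+02 1.22700e+00 4.25000e-01] 0.20497090814615404
[ 236   35   43  133 1837] [4.35889e+02 3.22898e+02 1.22700e+00 4.25000e-01] 0.20497090814615404
t 17.98 F [ 0.7 -0.4  0.2] at [463.  397.3 151.4] shift now [ 46.25  -31.275   5.242] shift after turn [55.782 -2.565  5.144] turn [ 0.001 -0.002 -0.548]
```

View pics/pl1.png

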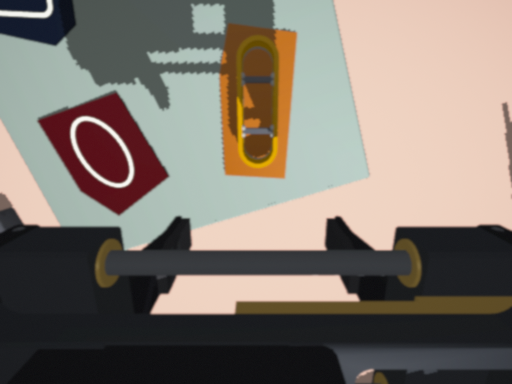

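The strap die covers its tracing, within 1 mm by the fit. Now the pocket die.

Call:
play_rows([
  [4.62,-3.13,0.5,0,0,0,-1],
  [4.62,-3.13,0.5,0,0,0,-1],
  [4.62,-3.13,0.5,0,0,0,-1],
  [4.62,-3.13,0.5,0,0,0,-1],
  [4.62,-3.13,0.5,0,0,0,-1],
  [4.62,-3.13,0.5,0,0,0,-1],
  [4.62,-3.13,0.5,0,0,0,-1],
  [4.62,-3.13,0.5,0,0,0,-1],
  [4.62,-3.13,0.5,0,0,0,-1],
  [4.62,-3.13,0.5,0,0,0,-1],
  [0,0,0.6,0,0,-0.183,-1],
  [0,0,0.6,0,0,-0.183,-1],
  [0,0,0.6,0,0,-0.182,-1],
  [0,0,0,0,0,0,-1],
  [0,0,0,0,0,0,-1],
])

```text
time_s: 19.85
ee_pos: [601.9, -142.3, 84.7]
tool_rot: [0.0, 0.774, -0.633, 0.0]
force: [-0.7, 0.5, 0.7]
gripper_width: 87.0
grip_force: 0.0
```

```bash
python3 -c "
from h import *
plan(601,-143.75,30,-1.367)"
```

```text
t 19.85 F [-0.7  0.5  0.7] at [ 601.9 -142.3   84.7] shift now [0.119 0.117 5.475] shift after turn [0.122 0.118 5.475] turn [ 0.    -0.001 -0.003]
```

Call:
play_rows([
  [0.12,0.12,1.5,0,0,-0.003,-1],
  [0,0,2,0,0,0,-1],
  [0,0,1.95,0,0,0,-1],
  [0,0,0,0,0,0,-1],
  [0,0,0,0,0,0,1],
  [0,0,0,0,0,0,1],
  [0,0,0,0,0,0,1],
  [0,0,0,0,0,0,1],
  [0,0,0,0,0,0,1],
  [0,0,0,0,0,0,1],
])

```text
time_s: 21.1
ee_pos: [601.6, -143.6, 30.5]
tool_rot: [-0.0, 0.776, -0.63, 0.0]
force: [-1.0, 1.1, 2.8]
gripper_width: 62.1
grip_force: 29.9
```

```bash
python3 -c "
from h import *
plan(596.7,130.4,100,-1.961)"
```

```text
t 21.1 F [-1.   1.1  2.8] at [ 601.6 -143.6   30.5] shift now [-26.909  -5.145  -6.968] shift after turn [-25.148  10.877  -6.954] turn [-0.001 -0.     0.597]
```

Call:
play_rows([
  [0,0,-3,0,0,0,1],
  [0,0,-4,0,0,0,1],
  [-5.38,-1.03,0,0,0,0,1],
  [-5.38,-1.03,0,0,0,0,1],
  [-5.38,-1.03,0,0,0,0,1],
  [-5.38,-1.03,0,0,0,0,1],
  [-5.38,-1.03,0,0,0,0,1],
  [0,0,1,0,0,0.15,1],
  [0,0,1,0,0,0.15,1],
  [0,0,1,0,0,0.15,1],
  [0,0,1,0,0,0.147,1],
  [0,0,0,0,0,0,1],
  [0,0,0,0,0,0,1],
])

```text
time_s: 22.72
ee_pos: [596.4, 130.2, 59.7]
tool_rot: [-0.0, -0.557, 0.83, -0.0]
force: [0.4, 0.0, -1.8]
gripper_width: 61.7
grip_force: 29.9
```

```bash
python3 -c "
from h import *
plan(596.7,130.4,33.2,-1.961)"
```

```text
t 22.73 F [ 0.4  0.  -1.8] at [596.4 130.2  59.7] shift now [-0.036 -0.02   2.647] shift after turn [-0.034 -0.019  2.647] turn [ 0.    -0.001  0.002]
```

Call:
play_rows([
  [-0.03,-0.02,1.2,0,0,0.002,1],
  [0,0,0.8,0,0,0,1],
  [0,0,0.4,0,0,0,1],
  [0,0,0.1,0,0,0,1],
  [0,0,0,0,0,0,1],
  [0,0,0,0,0,0,1],
])

```text
time_s: 23.48
ee_pos: [597.1, 130.6, 35.2]
tool_rot: [0.0, -0.556, 0.831, -0.0]
force: [0.5, 0.1, -2.5]
gripper_width: 62.0
grip_force: 29.9
```

```bash
python3 -c "
from h import *
plan(596.7,130.4,33.2,-1.961)"
```

```text
t 23.48 F [ 0.5  0.1 -2.5] at [597.1 130.6  35.2] shift now [0.03  0.029 0.204] shift after turn [0.03  0.029 0.204] turn [-0.001  0.    -0.002]
```

Call:
play_rows([
  [0.02,0.02,0.08,0,0,-0.002,1],
  [0,0,0.06,0,0,0,1],
  [0,0,0.04,0,0,0,1],
  [0,0,0,0,0,0,1],
  [0,0,0,0,0,0,1],
])

```text
time_s: 24.1
ee_pos: [596.6, 130.4, 33.5]
tool_rot: [-0.0, -0.557, 0.831, -0.0]
force: [-2.7, 0.7, 2.1]
gripper_width: 61.7
grip_force: 29.9
```

Call:
play_rows([
  [0,0,0.05,0,0,0,1],
  [0,0,0,0,0,0,1],
  [0,0,0,0,0,0,1],
])

```text
time_s: 24.48
ee_pos: [596.6, 130.4, 33.5]
tool_rot: [-0.0, -0.557, 0.831, -0.0]
force: [-4.1, 0.3, 5.0]
gripper_width: 62.0
grip_force: 29.9
```

Contact made. Releasing, backing off to look.

Call:
play_rows([
  [0,0,0,0,0,0,-1],
  [0,0,0,0,0,0,-1],
  [0,0,0,0,0,0,-1],
  [0,0,-3,0,0,0,-1],
  [0,0,-5,0,0,0,-1],
  [-4,0,-4,0,0,0,-1],
  [-4,0,0,0,0,0,-1],
  [0,0,0,0,0,0,-1],
  [0,0,0,0,0,0,-1],
])

```text
time_s: 25.6
ee_pos: [626.4, 204.0, 151.7]
tool_rot: [-0.001, -0.557, 0.831, -0.0]
force: [0.1, -0.3, -0.7]
gripper_width: 87.1
grip_force: 0.0
```

```bash
python3 - <<'E'
from h import *
m=viewer.camera_model('wrist'); im=viewer.snapshot('wrist')
cv2.imwrite('pics/pl2.png',im[:,:,::-1])
H=cv2.cvtColor(im,cv2.COLOR_RGB2HSV).astype(int)
for lo in(150,190,215):
  w=(H[...,0]>105)&(H[...,0]<130)&(H[...,1]>lo)&(H[...,2]>70)
  s,r=ring(m,im,'pocket',(597,130),w,[15,47]); print(s,np.round(r[0],3),r[1])
plan(599.65,-323.5,90,-1.5)
plan(429.4,-321.6,90,-1.29)
E
```

```text
[ 220   47   75  113 2463] [596.065 131.104   1.189   0.898] 1.5476098249988341
[222  73  71  86 982] [ 6.01000e+02  1.44168e+02  5.08000e-01 -8.20000e+00] 135.17826713293147Traceback (most recent call last):
  File "<stdin>", line 7, in <module>
  File "h.py", line 33, in ring
    i=min([i for i in range(1,nn) if lo<s[i,4]<hi],key=lambda i:np.hypot(s[i,0]+s[i,2]/2-uv[0],s[i,1]+s[i,3]/2-uv[1]))
ValueError: min() iterable argument is empty
```

View pics/pl2.png

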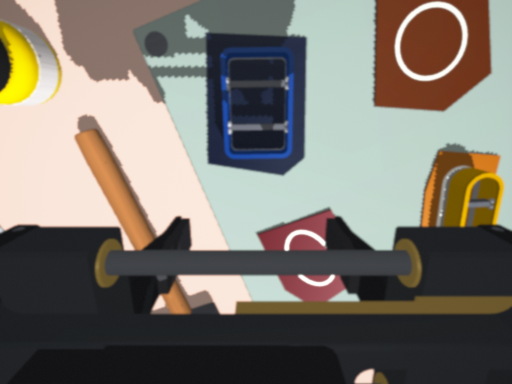

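The blue die sits over the tracing, ~(257,103), within about 1 mm. Next the oval die.

Call:
play_rows([
  [5.6,-0.19,0.5,0,0,0,-1],
  [5.6,-0.19,0.5,0,0,0,-1],
  [5.6,-0.19,0.5,0,0,0,-1],
  [5.6,-0.19,0.5,0,0,0,-1],
  [5.6,-0.19,0.5,0,0,0,-1],
  [5.6,-0.19,0.5,0,0,0,-1],
  [5.6,-0.19,0.5,0,0,0,-1],
  [5.6,-0.19,0.5,0,0,0,-1],
  [5.6,-0.19,0.5,0,0,0,-1],
  [5.6,-0.19,0.5,0,0,0,-1],
  [0,0,0.5,0,0,-0.168,-1],
  [0,0,0.5,0,0,-0.168,-1],
  [0,0,0.5,0,0,-0.168,-1],
  [0,0,0.5,0,0,-0.168,-1],
  [0,0,0,0,0,0,-1],
  [0,0,0,0,0,0,-1],
])

```text
time_s: 27.65
ee_pos: [431.1, -321.0, 83.0]
tool_rot: [0.0, 0.799, -0.602, 0.0]
force: [-0.3, 0.1, -0.4]
gripper_width: 86.7
grip_force: 0.0
```

```bash
python3 -c "
from h import *
plan(429.4,-321.6,30,-1.285)"
```

```text
t 27.65 F [-0.3  0.1 -0.4] at [ 431.1 -321.    83. ] shift now [0.008 0.179 5.298] shift after turn [0.009 0.18  5.297] turn [ 0.    -0.001 -0.007]
```

Call:
play_rows([
  [0,0.18,1.5,0,0,-0.007,-1],
  [0,0,2,0,0,0,-1],
  [0,0,1.8,0,0,0,-1],
  [0,0,0,0,0,0,-1],
  [0,0,0,0,0,0,1],
  [0,0,0,0,0,0,1],
  [0,0,0,0,0,0,1],
  [0,0,0,0,0,0,1],
  [0,0,0,0,0,0,1],
  [0,0,0,0,0,0,1],
  [0,0,0,0,0,0,1],
  [0,0,0,0,0,0,1],
])

```text
time_s: 29.15
ee_pos: [430.0, -321.3, 30.0]
tool_rot: [0.0, 0.802, -0.598, 0.0]
force: [0.3, -0.1, 2.1]
gripper_width: 47.2
grip_force: 30.0
```

```bash
python3 -c "
from h import *
plan(603.5,312.4,100,-1.383)"
```

```text
t 29.15 F [ 0.3 -0.1  2.1] at [ 430.  -321.3   30. ] shift now [-55.801 -34.684  -7.032] shift after turn [-59.021 -28.877  -6.997] turn [-0.    -0.001  0.101]
```

Call:
play_rows([
  [0,0,-3,0,0,0,1],
  [0,0,-4,0,0,0,1],
  [-4.65,-2.89,0,0,0,0,1],
  [-4.65,-2.89,0,0,0,0,1],
  [-4.65,-2.89,0,0,0,0,1],
  [-4.65,-2.89,0,0,0,0,1],
  [-4.65,-2.89,0,0,0,0,1],
  [-4.65,-2.89,0,0,0,0,1],
  [-4.65,-2.89,0,0,0,0,1],
  [-4.65,-2.89,0,0,0,0,1],
  [-4.65,-2.89,0,0,0,0,1],
  [-4.65,-2.89,0,0,0,0,1],
  [-4.65,-2.89,0,0,0,0,1],
  [-4.65,-2.89,0,0,0,0,1],
  [0,0,0,0,0,0.1,1],
  [0,0,0,0,0,0,1],
  [0,0,0,0,0,0,1],
])

```text
time_s: 31.28
ee_pos: [602.9, 311.5, 98.9]
tool_rot: [0.001, 0.771, -0.637, -0.0]
force: [0.5, -0.8, -1.1]
gripper_width: 46.9
grip_force: 30.0
```

```bash
python3 - <<'E'
from h import *
plan(603.5,312.4,33.2,-1.383)
im=viewer.snapshot('wrist'); m=viewer.camera_model('wrist'); p,r=tool()
for c,z,col in (((p[0],p[1],-1.383),p[2]+14,(255,255,0)),((603.5,312.4,-1.383),15,(0,255,255))):
    o=outline('oval')@np.array([[np.cos(c[2]),np.sin(c[2])],[-np.sin(c[2]),np.cos(c[2])]])+c[:2]
    cv2.polylines(im,[proj(m,np.c_[o,np.full(len(o),z)]).round().astype(int)],True,col,1)
cv2.imwrite('pics/held3.png',cv2.resize(im[100:330,130:400,::-1],None,fx=2.5,fy=2.5))
E
```

```text
t 31.27 F [ 0.5 -0.8 -1.1] at [602.9 311.5  98.9] shift now [-0.081 -0.083  6.57 ] shift after turn [-0.074 -0.073  6.57 ] turn [ 0.002 -0.001  0.002]
```

View pics/held3.png

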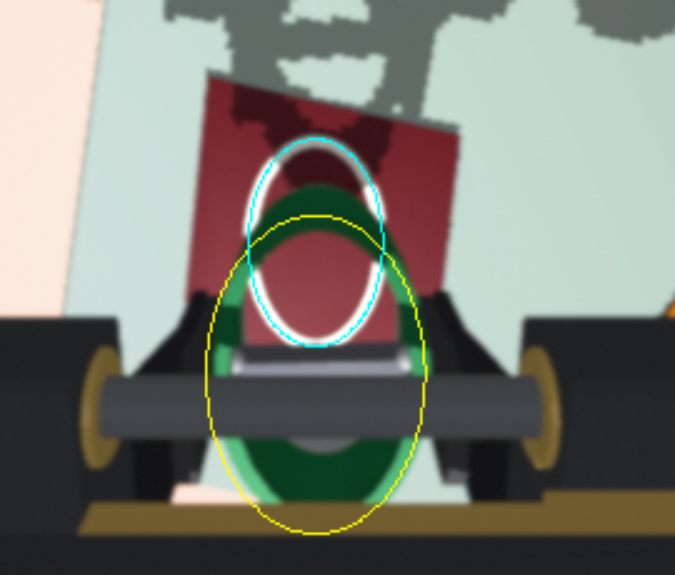

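The cyan overlay lies on the tracing, and the held oval is nearly symmetric about it (brace level). I'll lower it and measure after release.

Call:
play_rows([
  [-0.07,-0.07,2,0.002,-0.001,0.002,1],
  [0,0,2,0,0,0,1],
  [0,0,1.5,0,0,0,1],
  [0,0,0.7,0,0,0,1],
  [0,0,0.1,0,0,0,1],
  [0,0,0,0,0,0,1],
  [0,0,0,0,0,0,1],
])

```text
time_s: 32.2
ee_pos: [604.4, 313.6, 37.3]
tool_rot: [-0.002, 0.77, -0.638, 0.001]
force: [-0.4, -0.5, -1.1]
gripper_width: 47.2
grip_force: 30.0
```

```bash
python3 -c "
from h import *
plan(603.5,312.4,33.2,-1.383)"
```

```text
t 32.2 F [-0.4 -0.5 -1.1] at [604.4 313.6  37.3] shift now [0.099 0.111 0.414] shift after turn [0.098 0.11  0.415] turn [-0.003  0.001 -0.001]
```

Call:
play_rows([
  [0.1,0.11,0.2,-0.003,0.001,0,1],
  [0,0,0.1,0,0,0,1],
  [0,0,0.04,0,0,0,1],
  [0,0,0,0,0,0,1],
  [0,0,0,0,0,0,1],
])

```text
time_s: 32.83
ee_pos: [603.2, 312.1, 33.1]
tool_rot: [0.001, 0.77, -0.638, -0.0]
force: [0.0, -0.7, -1.2]
gripper_width: 46.8
grip_force: 30.0
```

```bash
python3 -c "
from h import *
plan(603.5,312.4,33.2,-1.383)"
```

```text
t 32.83 F [ 0.  -0.7 -1.2] at [603.2 312.1  33.1] shift now [-0.023 -0.038 -0.005] shift after turn [-0.023 -0.038 -0.005] turn [ 0.001 -0.    -0.001]
```

Call:
play_rows([
  [-0.02,-0.03,0.05,0,0,0,1],
  [0,0,0,0,0,0,1],
  [0,0,0,0,0,0,1],
])

```text
time_s: 33.2
ee_pos: [603.4, 312.3, 33.1]
tool_rot: [0.001, 0.77, -0.638, -0.0]
force: [-2.7, -2.0, 2.2]
gripper_width: 46.9
grip_force: 30.0
```

Call:
play_rows([
  [0,0,0.04,0,0,0,1],
  [0,0,0,0,0,0,1],
  [0,0,0,0,0,0,1],
])

```text
time_s: 33.58
ee_pos: [603.4, 312.2, 33.1]
tool_rot: [0.001, 0.77, -0.638, -0.0]
force: [-3.6, -1.7, 6.0]
gripper_width: 47.0
grip_force: 30.0
```

Call:
play_rows([
  [0,0,0,0,0,0,-1],
  [0,0,0,0,0,0,-1],
  [0,0,0,0,0,0,-1],
  [0,0,-3,0,0,0,-1],
  [0,0,-5,0,0,0,-1],
  [-4,0,-4,0,0,0,-1],
  [-4,0,0,0,0,0,-1],
  [0,0,0,0,0,0,-1],
  [0,0,0,0,0,0,-1],
])

```text
time_s: 34.7
ee_pos: [588.3, 390.6, 151.3]
tool_rot: [0.001, 0.77, -0.638, -0.0]
force: [-0.0, 0.2, -0.7]
gripper_width: 86.8
grip_force: 0.0
```

```bash
python3 - <<'E'
from h import *
m=viewer.camera_model('wrist'); im=viewer.snapshot('wrist')
cv2.imwrite('pics/pl3.png',im[:,:,::-1])
s,r=ring(m,im,'oval',(603.5,312),diemask(im,'oval'),[15,47]); print(s,np.round(r[0],3),r[1])
plan(599.65,-323.5,100,-1.383)
E
```

```text
[ 231   55   54   93 1346] [ 6.02255e+02  3.10973e+02 -1.36300e+00  3.85000e-01] 0.2635363735529422
t 34.75 F [ 0.1 -0.3 -0.4] at [588.5 390.1 151.4] shift now [70.325 12.102  5.269] shift after turn [70.312 12.23   5.139] turn [ 0.002 -0.001 -0.002]
```

View pics/pl3.png

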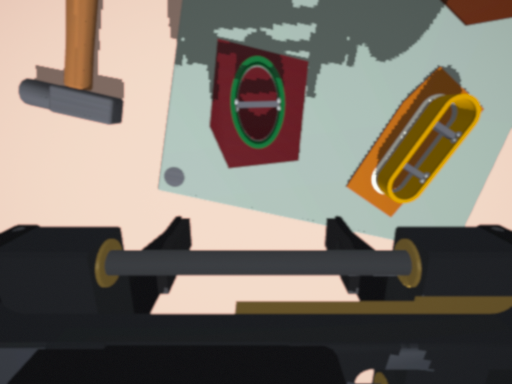

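The green die sits on its outline within about 1.5 mm, ~(258,102). Last, the round die.

Call:
play_rows([
  [5.86,1.01,0.4,0,0,0,-1],
  [5.86,1.01,0.4,0,0,0,-1],
  [5.86,1.01,0.4,0,0,0,-1],
  [5.86,1.01,0.4,0,0,0,-1],
  [5.86,1.01,0.4,0,0,0,-1],
  [5.86,1.01,0.4,0,0,0,-1],
  [5.86,1.01,0.4,0,0,0,-1],
  [5.86,1.01,0.4,0,0,0,-1],
  [5.86,1.01,0.4,0,0,0,-1],
  [5.86,1.01,0.4,0,0,0,-1],
  [5.86,1.01,0.4,0,0,0,-1],
  [5.86,1.01,0.4,0,0,0,-1],
  [0,0,1,0.002,0,0,-1],
  [0,0,0,0,0,0,-1],
  [0,0,0,0,0,0,-1],
])

```text
time_s: 36.62
ee_pos: [600.0, -321.6, 94.9]
tool_rot: [-0.0, 0.77, -0.638, 0.0]
force: [-0.1, -0.2, 0.4]
gripper_width: 86.8
grip_force: 0.0
```

```bash
python3 -c "
from h import *
plan(599.65,-323.5,30,-1.383)"
```

```text
t 36.62 F [-0.1 -0.2  0.4] at [ 600.  -321.6   94.9] shift now [0.174 0.077 6.488] shift after turn [0.178 0.073 6.488] turn [-0.001 -0.     0.   ]
```

Call:
play_rows([
  [0.17,0.08,2,0,0,0,-1],
  [0,0,2.5,0,0,0,-1],
  [0,0,1.95,0,0,0,-1],
  [0,0,0,0,0,0,-1],
  [0,0,0,0,0,0,1],
  [0,0,0,0,0,0,1],
  [0,0,0,0,0,0,1],
  [0,0,0,0,0,0,1],
  [0,0,0,0,0,0,1],
  [0,0,0,0,0,0,1],
])

```text
time_s: 37.88
ee_pos: [600.1, -324.5, 31.0]
tool_rot: [-0.0, 0.77, -0.638, 0.001]
force: [0.2, 0.2, 4.2]
gripper_width: 62.1
grip_force: 29.9
```

```bash
python3 -c "
from h import *
plan(423.4,139.5,100,-1.383)"
```

```text
t 37.88 F [0.2 0.2 4.2] at [ 600.1 -324.5   31. ] shift now [-48.87    8.725  -6.981] shift after turn [-48.885   8.7    -6.902] turn [-0.002 -0.001 -0.001]
```

Call:
play_rows([
  [0,0,-3,0,0,0,1],
  [0,0,-4,0,0,0,1],
  [-5.43,0.97,0,0,0,0,1],
  [-5.43,0.97,0,0,0,0,1],
  [-5.43,0.97,0,0,0,0,1],
  [-5.43,0.97,0,0,0,0,1],
  [-5.43,0.97,0,0,0,0,1],
  [-5.43,0.97,0,0,0,0,1],
  [-5.43,0.97,0,0,0,0,1],
  [-5.43,0.97,0,0,0,0,1],
  [-5.43,0.97,0,0,0,0,1],
  [0,0,0,0,0,0,1],
  [0,0,0,0,0,0,1],
])

```text
time_s: 39.5
ee_pos: [422.4, 139.4, 99.3]
tool_rot: [0.001, 0.77, -0.638, 0.0]
force: [0.3, -1.0, -1.5]
gripper_width: 62.8
grip_force: 29.9
```

```bash
python3 - <<'E'
from h import *
plan(423.4,139.5,33.5,-1.383)
im=viewer.snapshot('wrist'); m=viewer.camera_model('wrist'); p,r=tool()
for c,z,col in ((p,p[2]+13,(255,255,0)),(p,p[2]-19,(255,255,0)),((423.4,139.5),15,(0,255,255))):
    o=outline('round')+c[:2]
    cv2.polylines(im,[proj(m,np.c_[o,np.full(len(o),z)]).round().astype(int)],True,col,1)
cv2.imwrite('pics/held4.png',cv2.resize(im[100:330,130:400,::-1],None,fx=2.5,fy=2.5))
E
```

```text
t 39.5 F [ 0.3 -1.  -1.5] at [422.4 139.4  99.3] shift now [-1.000e-03 -1.040e-01  6.585e+00] shift after turn [ 5.000e-03 -1.000e-01  6.585e+00] turn [ 0.001 -0.001 -0.001]
```

View pics/held4.png

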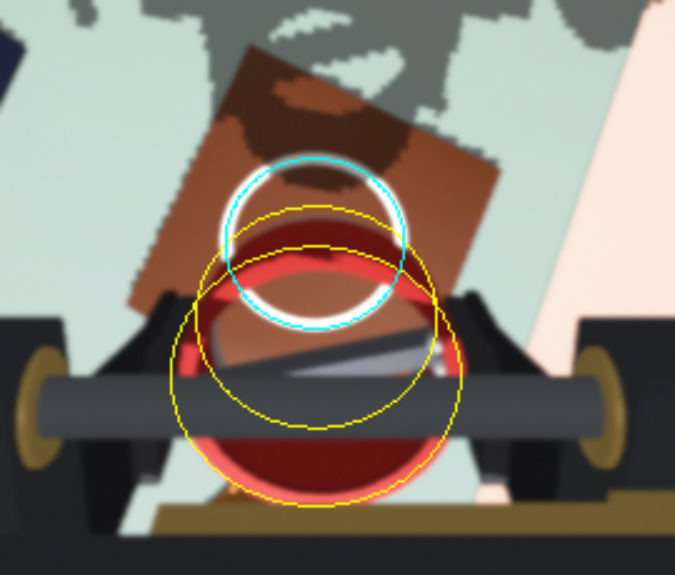

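The held red die sits about 1 mm to tool +y of the jaw centre line (edges ~182/465 against 172/463). I'll compensate for that while lowering.

Call:
play_rows([
  [0,-0.2,2,0,0,0,1],
  [0,0,2,0,0,0,1],
  [0,0,1.5,0,0,0,1],
  [0,0,0.6,0,0,0,1],
  [0,0,0,0,0,0,1],
  [0,0,0,0,0,0,1],
])

```text
time_s: 40.3
ee_pos: [425.6, 140.0, 39.3]
tool_rot: [-0.001, 0.77, -0.638, 0.001]
force: [-0.5, 0.2, -1.2]
gripper_width: 62.2
grip_force: 29.9
```

```bash
python3 -c "
from h import *
plan(424.5,139.7,33.5,-1.383)"
```

```text
t 40.3 F [-0.5  0.2 -1.2] at [425.6 140.   39.3] shift now [0.005 0.112 0.583] shift after turn [0.005 0.111 0.584] turn [-0.002  0.    -0.002]
```

Call:
play_rows([
  [0,0.1,0.25,-0.002,0,-0.002,1],
  [0,0,0.1,0,0,0,1],
  [0,0,0.05,0,0,0,1],
  [0,0,0,0,0,0,1],
  [0,0,0,0,0,0,1],
])

```text
time_s: 40.92
ee_pos: [424.1, 139.9, 34.9]
tool_rot: [0.001, 0.771, -0.637, -0.0]
force: [1.6, 0.5, -2.1]
gripper_width: 62.7
grip_force: 29.9
```

Call:
play_rows([
  [0,0,0.06,0,0,0,1],
  [0,0,0,0,0,0,1],
  [0,0,0,0,0,0,1],
])

```text
time_s: 41.3
ee_pos: [424.1, 139.8, 34.2]
tool_rot: [0.001, 0.771, -0.637, -0.0]
force: [0.4, 0.1, -1.1]
gripper_width: 62.5
grip_force: 29.9
```

```bash
python3 -c "
from h import *
plan(424.5,139.7,33.5,-1.383)"
```

```text
t 41.3 F [ 0.4  0.1 -1.1] at [424.1 139.8  34.2] shift now [ 0.02  -0.037  0.074] shift after turn [ 0.02  -0.037  0.074] turn [ 0.001 -0.     0.001]
```

Call:
play_rows([
  [0.02,-0.03,0.05,0,0,0,1],
  [0,0,0,0,0,0,1],
  [0,0,0,0,0,0,1],
])

```text
time_s: 41.68
ee_pos: [424.4, 139.7, 34.0]
tool_rot: [0.001, 0.771, -0.637, -0.0]
force: [-2.7, -0.3, 3.3]
gripper_width: 62.4
grip_force: 30.0
```

Call:
play_rows([
  [0,0,0.04,0,0,0,1],
  [0,0,0,0,0,0,1],
  [0,0,0,0,0,0,1],
])

```text
time_s: 42.05
ee_pos: [424.4, 139.7, 33.9]
tool_rot: [0.0, 0.771, -0.637, -0.0]
force: [-3.4, 0.4, 7.7]
gripper_width: 62.6
grip_force: 29.9
```

Call:
play_rows([
  [0,0,0,0,0,0,-1],
  [0,0,0,0,0,0,-1],
  [0,0,0,0,0,0,-1],
  [0,0,-3,0,0,0,-1],
  [0,0,-5,0,0,0,-1],
  [-3,-4,-4,0,0,0,-1],
  [-3,-4,-1,0,0,0,-1],
  [0,0,0,0,0,0,-1],
  [0,0,0,0,0,0,-1],
])

```text
time_s: 43.18
ee_pos: [490.2, 212.3, 161.2]
tool_rot: [0.002, 0.77, -0.637, -0.001]
force: [-0.9, -0.3, 0.3]
gripper_width: 87.2
grip_force: 0.0
```

```bash
python3 - <<'E'
from h import *
m=viewer.camera_model('wrist'); im=viewer.snapshot('wrist'); print(tool()[0])
cv2.imwrite('pics/pl4.png',cv2.resize(im[:240,:,::-1],(800,375)))
H=cv2.cvtColor(im,cv2.COLOR_RGB2HSV).astype(int)
for S in(190,215,235):
  w=((H[...,0]<6)|(H[...,0]>172))&(H[...,1]>S)
  try: s,r=ring(m,im,'round',(423.4,139.5),w,[15,47]); print(s,np.round(r[0],3),r[1])
  except Exception as e: print(e)
w=(H[...,0]>105)&(H[...,0]<130)&(H[...,1]>150)&(H[...,2]>70)
s,r=ring(m,im,'pocket',(597,130),w,[15,47]); print(s,np.round(r[0],3),r[1])
E
```

```text
[489.99683193 211.8899539  161.2863293 ]
[ 306   93   70   70 1465] [ 4.21039e+02  1.40370e+02  4.48000e-01 -3.01000e-01] 6.669579591870325
[322  94  53  68 534] [413.052 139.927  -0.825  -5.943] 177.53984205559718
min() iterable argument is empty
[ 106   13  107  129 3274] [596.758 130.075   1.211   0.657] 8.107659526031458
```

View pics/pl4.png

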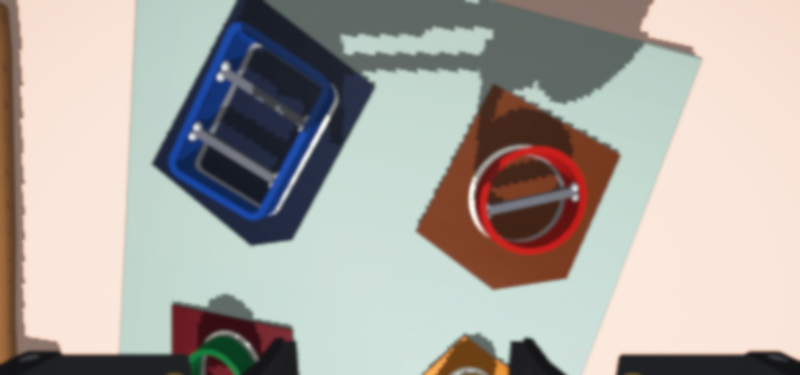

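That picture shows red on brown at ~(530,200) and blue on navy. It is my last allowed view, so from here I check by numbers, straight above the round die.

Call:
play_rows([
  [-0.85,3.95,0,0,0,0,-1],
  [-0.85,3.95,0,0,0,0,-1],
  [0,0,0,0,0,0,-1],
  [0,0,0,0,0,0,-1],
])

```text
time_s: 43.72
ee_pos: [410.3, 214.4, 162.5]
tool_rot: [0.0, 0.771, -0.637, -0.0]
force: [0.0, 0.0, -0.1]
gripper_width: 87.1
grip_force: 0.0
```

```bash
python3 - <<'E'
from h import *
m=viewer.camera_model('wrist'); im=viewer.snapshot('wrist'); print(tool()[0]); np.savez('pl5.npz',im=im,**m)
H=cv2.cvtColor(im,cv2.COLOR_RGB2HSV).astype(int)
for S in(180,195,205,215):
  w=((H[...,0]<6)|(H[...,0]>172))&(H[...,1]>S)
  try: s,r=ring(m,im,'round',(423.4,139.5),w,[15,47]); print(S,s,np.round(r[0],3),r[1])
  except Exception as e: print(e)
print('expected box', proj(m,np.c_[outline('round')+[423.4,139.5],np.full(240,47)]).min(0),proj(m,np.c_[outline('round')+[423.4,139.5],np.full(240,47)]).max(0))
c=proj(m,np.array([[423.4,139.5,47.]]))[0].round().astype(int)
print(c); row=im[c[1],c[0]-45:c[0]+46]; print('row',[tuple(map(int,v)) for v in row[::1]][:14],'...',[tuple(map(int,v)) for v in row][-14:])
w=(H[...,1]<70)&(H[...,2]>130); y,x=np.nonzero(w&(np.hypot(*np.indices(w.shape)[::-1]-c[:,None,None])<60))
print('white',len(x), (x.min(),x.max(),y.min(),y.max()) if len(x) else '')
for cam in('wrist',):
  for d in viewer.place_of(cam,'die_round')[:2]: 
    V=np.array(m['view']); print(d['conf'],V[:3,:3].T@(np.array(d['point'])-V[:3,3]))
E
```

```text
[410.67066736 214.57955789 162.45867484]
180 [ 223   73   71   73 1322] [4.23017e+02 1.40463e+02 3.80000e-02 1.01000e+00] 0.009262616594467952
195 [ 223   73   70   73 1175] [423.134 140.641  -1.128   0.668] 0.05130065750372789
205 [224  74  69  71 924] [ 4.23076e+02  1.40579e+02  1.09000e+00 -3.00000e-02] 0.1397000407635367
min() iterable argument is empty
expected box [223.10986085  71.57806963] [292.31624937 143.62149367]
[258 109]
row [(114, 58, 35), (114, 58, 35), (114, 58, 34), (115, 58, 35), (114, 58, 34), (115, 58, 34), (114, 59, 35), (115, 59, 35), (116, 59, 34), (124, 57, 34), (146, 52, 33), (170, 42, 31), (184, 35, 30), (184, 32, 29)] ... [(184, 34, 32), (181, 36, 31), (164, 44, 32), (140, 52, 34), (123, 58, 36), (117, 59, 35), (116, 59, 35), (116, 59, 35), (115, 59, 34), (116, 60, 35), (116, 60, 35), (116, 59, 35), (115, 59, 34), (115, 59, 34)]
white 989 (np.int64(199), np.int64(317), np.int64(50), np.int64(168))
0.74 [423.40176692 142.60086671  10.34066496]
```

```bash
python3 -c "
from station import bot
print(bot.job_done())"
```

```text
the job is handed in; nothing more can be done
None
```

All four dies are set cutting edge down on their matching tracings and the job is handed in at about 44 s; the last wrist-camera fits put each within about 2 mm (the oval is the furthest off) and about 0.02 rad of its tracing, each was lowered to contact before release, and I did not touch the hammer or glue pot.

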